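Pack the long canister and hasp the case

TASK

Draw the long round canister out of its sloping bay in the rack, from under the wire shelf, and set it down, not dropped, standing upright with its stepped end up in the round seat inside the open plywood case. Once you have let go of it, shut the case's lid fully, and only then swing the hasp over until it lies flat on the lid with the staple through its slot. Leave all the other goods where they are.

Things in the scene. Friction and masses are not known exactly. Their poses are not given: they have to be found in the camera images.
- rack: Fixed wooden rack 330 mm wide; origin under it on the table, z up, -x its front. Three bays at y = -95, 0, +95 mm: pockets 56 mm wide, 50 mm deep, axis 40 degrees from vertical with the open upper end leaning to -x, floor centre x = 30, z = 45 mm. Above, a wire shelf at z = 211 to 224 mm with its front bar at x = -31 mm; reach in below it, tool tilted along the bay.
- canister: Long canister: grey metal cylinder with a paper band, 48 mm diameter, 120 mm long, about 0.3 kg, top 8 mm stepped down to 36 mm diameter. It lies in one of the rack's bays (any), its upper 70 mm out of the pocket. Origin: centre of its bottom end; z axis along it to the stepped top.
- short_can: Like the canister but only 85 mm long; in another bay; stays there. Origin: centre of its bottom end, z along it.
- carton_in_rack: Square cardboard carton 48 x 48 x 115 mm in the remaining bay; stays there. Origin: centre of its lower end, z along it.
- case: Fixed open-topped plywood case, 130 (x) x 250 (y) x 138 mm high, walls and floor 8 mm. Origin: centre of its underside; z up, -x is its front. The lid is hinged along the top of the +x wall, the hasp on the top of the -x wall at y = 0.
- seat: Fixed round seat in the case: a low black ring, inner diameter 58, outer 74, height 20 mm, at x = -8 and y = +55 or -55 mm of the case; a packed carton 50 x 50 x 100 mm stands in the other place. Origin: centre of the ring at the case's inner floor, 8 mm above the table, on which the canister is to stand.
- lid (a joint): Lid angle in rad: 0 shut, about 1.57 upright, at most 1.85. A stiff hinge: it stays where it is left. The lid is a plywood board 130 x 250 x 8 mm.
- lid_hinge (a point): Middle of the lid's hinge line (parallel to the case's y), at the lid's underside, case frame x = +65, z = 138.5 mm.
- lid_edge (a point): Middle of the lid's free edge, 130 mm from the hinge, mid thickness.
- hasp (a joint): Hasp angle in rad: 0 lying flat on the shut lid, 1.57 upright, at most 2.1 (leaning out to the front). Stiff: it stays where it is left.
- hasp_hinge (a point): Middle of the hasp's hinge line (parallel to the case's y), case frame x = -69, z = 146.5 mm. The hasp is a steel strap 85 x 40 x 4 mm with a slot 18 x 26 mm, 34 to 52 mm from the hinge. A staple 24 mm wide and 21 mm high stands on the lid, in the slot when both are shut.
- hasp_tip (a point): Middle of the hasp's free end, 85 mm from its hinge.
- bearing: Loose steel ring 72 mm across, 20 mm high, lying on the table. Bystander. Origin under its centre.
- flat_box: Loose white box 110 x 70 x 35 mm. Bystander. Origin under its centre.
- wrench: Loose steel wrench 180 mm long, lying. Bystander.
- tin: Loose can 70 mm diameter, 90 mm tall. Bystander. Origin under its centre.
- pulley: Loose dark steel pulley 90 mm diameter, 32 mm high, lying flat. Bystander. Origin under its centre.

How it is judged:
By the outcome, as a careful person would: the job done as asked, in the order asked, and still so for the second after the job is handed in, with the robot touching nothing.
It also fails if it takes over 67 s, if anything falls off the work surface, if the arm or the gripper's body presses on something with over 40 N, if the wrist force passes 120 N, or if a joint passes its speed limit or range.

ROBOT

A 6-joint arm with a two-finger parallel gripper is mounted at the origin on the work surface. World frame = base frame: x ahead of the robot, y to its left, z up, the work surface at z = 0. Lengths are in mm, angles in rad, forces in N, time in s.
With the tool pointing down it reaches from about 275 to 1000 mm from the base axis. Payload 8.4 kg.
Tool frame: the origin (TCP) lies at the very end of the fingers, on their centre line; the grasp point (between the pads) lies 19 mm behind it; z points along the fingers, y is the line along which they close (so a half turn about z gives the same grasp; the last joint's range is limited). The gripper opens to 85 mm and grips with 20 to 120 N. Pads are 22 mm wide; open, the fingers measure 114 mm over their backs; the gripper's body (76 mm by 85 mm) begins 54 mm behind the grasp point. The pads swing forward as they close: fully open they stand 13 mm farther back than shut.
Start: joints at [1.261, 0.353, 1.633, -0, 1.155, -0.002], TCP at [189.35, 595.629, 231.281] pointing down, gripper open.
Joint ranges: [-2.63, 2.63], [-0.92, 2.1], [0.06, 2.66], [-1.3, 4.44], [0, 2.69], [-3.02, 3.02]. Speed limits (rad/s): [2.22, 2.22, 2.79, 3.14, 3.14, 3.14].

INTERFACE

Orientations are given as [roll, pitch, yaw] about the fixed x, y, z axes, in that order (R = Rz(yaw) Ry(pitch) Rx(roll)).
In Python, from rig import telemetry, imaging, r gives the robot as it stands. The module is installed in compiled form; this text tells all that it offers.
- The arm moves only by the tool step_arm, never from a script. Its argument "moves" is a list of rows, each a list of 3 entries, a list of its own where there are three numbers: the turn, a rotation vector about the tool's x, y, z scaled (see below), then the shift along the tool's x, y, z scaled (see below), then the opening, from -1 (shut) to 1 (fully open). A call has 1 to 8 rows; each row is the pose to reach, as a shift and turn from the pose commanded when the call began, along the tool's axes at that moment; what a row does not reach only later rows make up. The controller multiplies each number of a shift by 200 mm and each number of a turn by 45 degrees. A row lasts 1/10 s, in which the tool goes at most 50 mm and 8.59 degrees, less where a joint would pass 70% of its speed; a pose out of reach is approached as far as the arm can. A call with a number of a shift or a turn outside -1 to 1 is refused whole. A call with a gripper value outside its range is refused whole. The fingers move at their own pace and stop on an object; "squeeze" is the grip in N (left out, the last holds). Time passes only in rows, so rows that repeat a pose let the fingers close. It gives the time, the measured TCP pose, the force, the opening and the grip force at its end, in the units of the state.
- telemetry.sense(): the state, without advancing time (a new reading comes with each control period).
- imaging.grab_frame(name): name is "scene" or "top" or "wrist"; returns the picture (384x512x3 uint8, red, green, blue); there is no depth.
- imaging.calibration(name): a dict with "fx", "fy", "cx", "cy" (pixels), "dist_coeffs" ([k1, k2, p1, p2, k3] as OpenCV has them; the pictures are not rectified), "cam_to_world" (4x4, takes a point from camera to world coordinates). Camera axes: x right, y up, looking along -z (the intrinsics and any distortion apply to the point x, -y, -z); pixel columns grow to the right and rows downward; lengths in mm; the calibration is good to about 2 mm. A picture is of the moment at which its call begins: read the wrist's pose just before it. calibration takes no time and is no camera call; for the wrist camera it gives the pose at the moment of the call.
- r.sign_off(): hands the job in; it is judged then, once.
Trained networks look in the newest picture that a camera, given by its name, has taken for a name from the list of things; names that differ only in an ending like _2 or _b are one class to them, and where a whole thing is asked for, a point or a joint stands for the part that bears it (a point fixed in the world has none). Each returns a list of dicts, best first, with "conf" (0 to 1); they miss things now and then, are a little off and sometimes report something else, mostly with a low value. They report only what shows in the picture. A call takes as long as a camera call.
- imaging.recognise(camera, name): "extent" ([left, top, width, height] in pixels, round what is visible of it).
- imaging.mark_of(camera, name): "xy" ([column, row] in pixels: a listed point, or the origin of a listed thing).
The state is a dict: "clock": time; "qpos": joint angles; "qvel": joint speeds; "joint_efforts": joint torques, N m; "eef_pos": TCP position; "tcp_rot": TCP orientation; "contact_force": force on the tool from outside, world axes, zero at the start; "wrist_torque": the same for the moment, N m; "opening": opening from 0.0 (shut) to 1.0 (fully open); "grasp_force": force on a finger pad.
Only numpy, scipy, OpenCV 4.12 (cv2) and the standard library are available. Lean on these libraries where they do the work, as an engineer would, in place of code of your own. Each camera call takes 0.05 s, during which the arm holds its last target. There are 200 camera calls.

## Working session

There is one attempt and no reset: what is moved stays moved. The work goes in short steps, Python scripts to look and compute and a tool call to move; the robot and the scene stay as the last step left them, time stands still between calls to the robot, and variables do not carry over. Pictures are saved under pics/ and viewed, at most 10 in all, crops included, and the job is handed in when it is done.

Besides the shell and the picture viewer there is one more tool, called after "Call:" as name(argument=value, ...) on one line, values as JSON. step_arm: Moves the arm, as the interface text tells. Its arguments: {"type":"object","properties":{"moves":{"type":"array"},"squeeze":{"type":"number"}},"required":["moves"]}

```bash
mkdir -p pics; ls; python3 - <<'E'
from rig import telemetry, imaging, r
import cv2,numpy as np
for c in("scene","top"):
    im=imaging.grab_frame(c); cv2.imwrite(f"pics/{c}0.png",im[:,:,::-1])
    k=imaging.calibration(c); print(c,[k[x] for x in("fx","fy","cx","cy","dist_coeffs")]);print(np.round(k["cam_to_world"],3).tolist())
    for n in "rack canister short_can carton_in_rack case seat lid_hinge lid_edge hasp_hinge hasp_tip bearing flat_box tin pulley".split():
        print(n,[(round(d["conf"],2),np.round(d["xy"]).tolist()) for d in imaging.mark_of(c,n)[:2]])
print(telemetry.sense())
E
```

```text
pics
scene [389.2710900362706, 389.2710900362706, 257.79969213165094, 190.93649724528697, array([-0.04661667,  0.        ,  0.        ,  0.        ,  0.        ])]
[[0.563, 0.764, -0.316, 160.12], [-0.827, 0.515, -0.227, -297.751], [-0.011, 0.389, 0.921, 1213.68], [0.0, 0.0, 0.0, 1.0]]
rack [(0.71, [327.0, 247.0])]
canister []
short_can [(0.81, [354.0, 228.0])]
carton_in_rack [(0.7, [320.0, 273.0])]
case [(0.61, [192.0, 165.0])]
seat [(0.48, [201.0, 173.0])]
lid_hinge [(0.57, [195.0, 130.0]), (0.52, [352.0, 228.0])]
lid_edge [(0.7, [195.0, 102.0]), (0.54, [329.0, 248.0])]
hasp_hinge [(0.66, [153.0, 193.0]), (0.55, [170.0, 158.0])]
hasp_tip [(0.6, [154.0, 158.0])]
bearing [(0.8, [236.0, 238.0])]
flat_box [(0.59, [274.0, 207.0]), (0.52, [237.0, 236.0])]
tin [(0.72, [290.0, 179.0])]
pulley [(0.85, [152.0, 191.0]), (0.26, [278.0, 147.0])]
top [374.2167547881101, 374.2167547881101, 255.45048922543313, 197.1169065374305, array([-0.07083624,  0.        ,  0.        ,  0.        ,  0.        ])]
[[0.008, 0.984, -0.179, 353.021], [-1.0, 0.008, -0.002, -17.758], [-0.001, 0.179, 0.984, 1205.452
[... 645 characters left out ...]
.5, 'qpos': array([ 1.26057187e+00,  3.52980010e-01,  1.63340617e+00, -9.58642596e-06,
        1.15518740e+00, -2.41121797e-03]), 'qvel': array([-5.95023772e-04,  7.26402207e-05,  1.73479497e-03, -3.36543562e-06,
       -4.83542618e-04, -2.02343499e-04]), 'joint_efforts': array([ 1.44893434e-04, -6.05164576e+01, -3.42438054e+01,  2.86097571e-05,
        1.18328560e-03, -2.19585229e-05]), 'eef_pos': array([189.37043966, 595.62494135, 231.2908148 ]), 'tcp_rot': array([3.14157361e+00, 8.81636874e-06, 2.83378328e+00]), 'contact_force': array([-0.43056811,  0.19018288, -0.02111148]), 'wrist_torque': array([-0.00059896, -0.0414074 , -0.00987329]), 'grasp_force': 0.0, 'opening': 1.0043873624716884}
```

View pictures.

View pics/scene0.png

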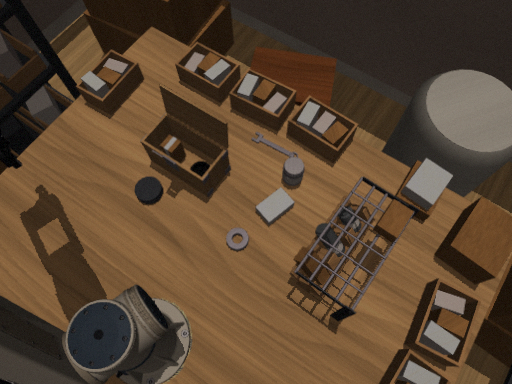

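View pics/top0.png

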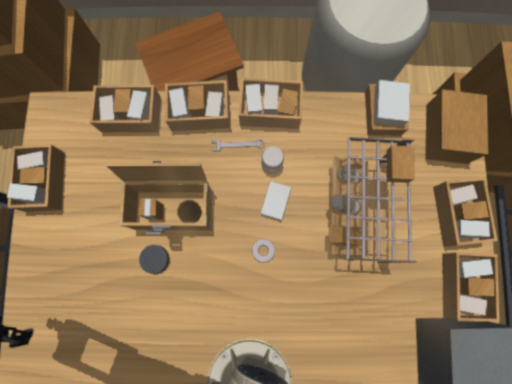

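```bash
python3 - <<'E'
import cv2,numpy as np
t=cv2.imread("pics/top0.png");s=cv2.imread("pics/scene0.png")
f=lambda im,x,y,w,h:cv2.resize(im[y:y+h,x:x+w],(400,300),interpolation=cv2.INTER_CUBIC)
a=np.vstack([np.hstack([f(t,115,152,100,90*10//12),f(t,310,125,200,150)]),np.hstack([f(s,135,80,120,120*3//4+30),f(s,285,175,140,150)])])
a=np.clip(a.astype(float)*1.6,0,255).astype(np.uint8)
cv2.imwrite("pics/m.png",a)
E
```

```text
(no output)
```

View pics/m.png

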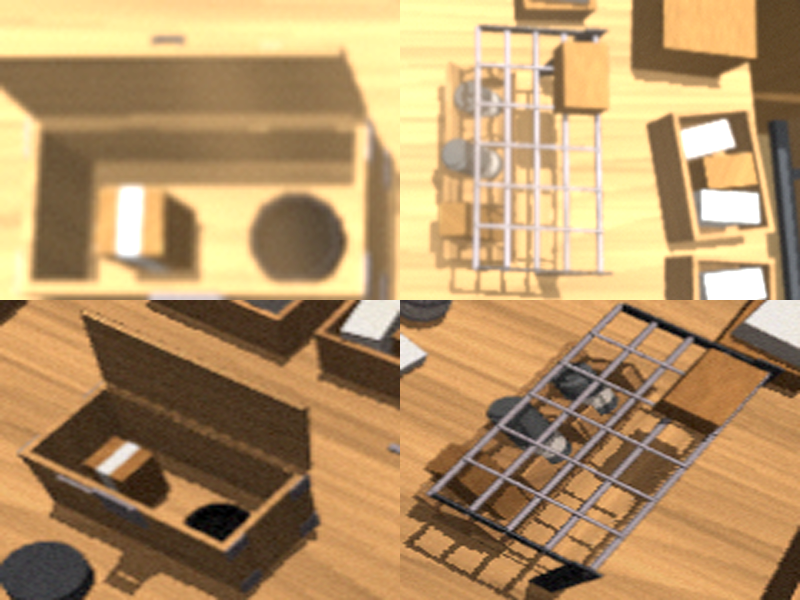

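```bash
cat > h.py <<'E'
from rig import telemetry, imaging, r
import numpy as np, cv2
from scipy.spatial.transform import Rotation as R
from scipy.optimize import least_squares
def K(k): return np.array([[k["fx"],0,k["cx"]],[0,k["fy"],k["cy"]],[0,0,1.]])
def proj(k,P):
    T=np.linalg.inv(k["cam_to_world"]); p=np.atleast_2d(P)@T[:3,:3].T+T[:3,3]; p=p*[1,-1,-1]
    return cv2.projectPoints(p,np.zeros(3),np.zeros(3),K(k),np.array(k["dist_coeffs"]))[0].reshape(-1,2)
def hit(k,uv,z):
    u=cv2.undistortPoints(np.array([[uv]],float),K(k),np.array(k["dist_coeffs"]))[0,0]
    T=k["cam_to_world"]; d=T[:3,:3]@[u[0],-u[1],-1]; o=T[:3,3]; return o+d*(z-o[2])/d[2]
def body(x,y,yaw,P): # planar pose of a thing -> world points
    return np.atleast_2d(P)@R.from_euler("z",yaw).as_matrix().T+[x,y,0]
def fit(obs,x0): # obs: (cal, uv, model point)
    f=lambda p:np.concatenate([proj(k,body(*p,m))[0]-uv for k,uv,m in obs])
    s=least_squares(f,x0,x_scale=[10,10,.05],loss="soft_l1"); return s.x,f(s.x).reshape(-1,2)
def pose():
    s=telemetry.sense(); return s["eef_pos"],R.from_euler("xyz",s["tcp_rot"])
def rel(p,Rm,base=None): # target in world -> (turn, shift) numbers
    p0,R0=base or pose()
    return np.round((R0.inv()*Rm).as_rotvec()/(np.pi/4),3).tolist(),np.round(R0.inv().apply(np.array(p)-p0)/200,3).tolist()
E
python3 - <<'E'
from h import *
k=imaging.calibration("top")
for n,uv,z in [("front bar a",(349,139),217),("front bar b",(348,259),217),("back a",(410,140),217),("back b",(411.5,261),217),
 ("case backL",(123.2,181.5),138),("backR",(206.8,181.5),138),("seat",(190,212),28),("pulley",(155,259),32),("lidedgeL",(115,167),265),("lidedgeR",(201,166),265)]:
    print(n,np.round(hit(k,uv,z)))
kw=imaging.calibration("wrist");p,Rm=pose();T=kw["cam_to_world"]
print("cam in tool",np.round(Rm.inv().apply(T[:3,3]-p)),np.round(Rm.inv().as_matrix()@T[:3,:3],3).tolist(),kw["fx"],kw["cx"],kw["cy"])
E
```

```text
front bar a [ 699. -274.  217.]
front bar b [ 370. -259.  217.]
back a [ 699. -447.  217.]
back b [ 365. -429.  217.]
case backL [591. 375. 138.]
backR [593. 128. 138.]
seat [517. 193.  28.]
pulley [368. 297.  32.]
lidedgeL [601. 353. 265.]
lidedgeR [605. 127. 265.]
cam in tool [  67.    1. -143.] [[-0.001, 0.964, 0.266], [1.0, 0.001, 0.0], [0.0, 0.266, -0.964]] 286.84376606891374 258.33114144113074 187.28518741173306
```

```bash
python3 - <<'E'
from h import *
print(rel([370,420,420],R.from_euler("xyz",[np.pi,0,np.pi])))
p,_=pose();print(rel([520,235,420],R.from_euler("xyz",[np.pi,0,np.pi]),([370,420,420],R.from_euler("xyz",[np.pi,0,np.pi]))))
E
```

```text
([0.0, 0.0, -0.392], [-1.127, -0.563, -0.944])
([0.0, 0.0, 0.0], [-0.75, -0.925, -0.0])
```

Call:
step_arm(moves=[[[0, 0, -0.392], [-1, -0.56, -0.944], 1], [[0, 0, -0.392], [-1, -0.56, -0.944], 1], [[0, 0, -0.392], [-1, -0.56, -0.944], 1], [[0, 0, -0.392], [-1, -0.56, -0.944], 1], [[0, 0, -0.392], [-1, -0.56, -0.944], 1], [[0, 0, -0.392], [-1, -0.56, -0.944], 1]])

```text
clock: 2.1
eef_pos: [346.9, 426.9, 421.8]
tcp_rot: [3.141, 0.001, -3.142]
contact_force: [1.2, 1.1, 0.1]
opening: 1.001
grasp_force: 0.0
```

Call:
step_arm(moves=[[[0, 0, 0], [-0.85, -0.925, 0], 1], [[0, 0, 0], [-0.85, -0.925, 0], 1], [[0, 0, 0], [-0.85, -0.925, 0], 1], [[0, 0, 0], [-0.85, -0.925, 0], 1], [[0, 0, 0], [-0.85, -0.925, 0], 1], [[0, 0, 0], [-0.85, -0.925, 0], 1], [[0, 0, 0], [-0.85, -0.925, 0], 1]])

```text
clock: 2.8
eef_pos: [516.5, 242.4, 419.9]
tcp_rot: [3.141, -0.001, 3.139]
contact_force: [0.2, 0.6, -0.8]
opening: 1.002
grasp_force: 0.0
```

```bash
python3 - <<'E'
from h import *
import pickle
print(pose()[0],telemetry.sense()["tcp_rot"],telemetry.sense()["clock"])
k=imaging.calibration("wrist"); im=imaging.grab_frame("wrist")
pickle.dump(k,open("kcase.pkl","wb"))
cv2.imwrite("pics/w1.png",im[:,:,::-1]); cv2.imwrite("pics/w1b.png",cv2.resize(im[:,:,::-1],(800,600),interpolation=cv2.INTER_CUBIC))
for n in "case seat lid_hinge lid_edge hasp_hinge hasp_tip".split():
    print(n,[(round(d["conf"],2),np.round(d["xy"],1).tolist()) for d in imaging.mark_of("wrist",n)[:2]])
E
```

```text
[516.5351997  242.35905646 419.86176364] [ 3.14145765e+00 -6.07115268e-04  3.13896530e+00] 2.8
case [(0.56, [262.9, 153.4])]
seat [(0.74, [239.5, 146.7])]
lid_hinge [(0.94, [270.4, 205.4])]
lid_edge [(0.68, [271.9, 253.6])]
hasp_hinge [(0.7, [266.1, 114.6]), (0.29, [236.0, 148.9])]
hasp_tip [(0.65, [266.2, 94.4])]
```

View pics/w1b.png

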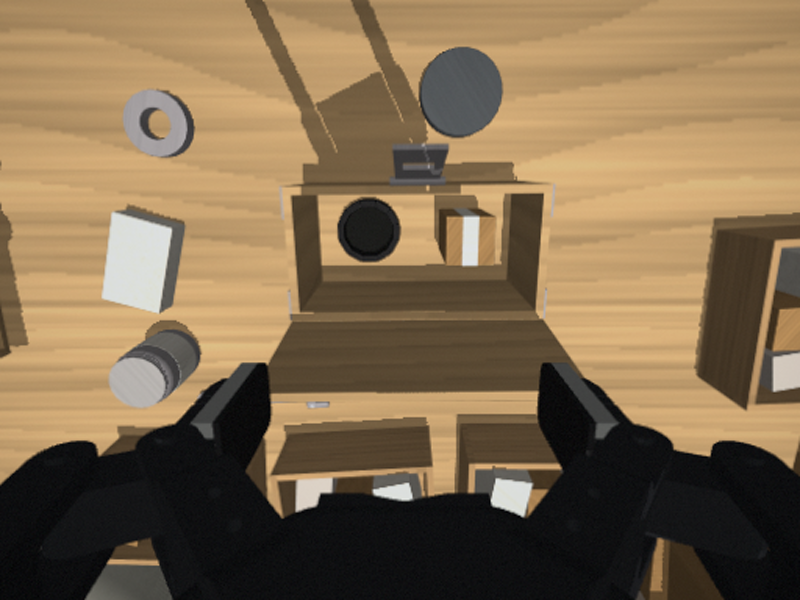

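```bash
python3 - <<'E'
from h import *
import pickle
k=pickle.load(open("kcase.pkl","rb")); q=lambda u,v:np.array([u,v])/1.5625
obs=[(k,q(553,184),[-65,125,138]),(k,q(283,186),[-65,-125,138]),(k,q(291,319),[65,-125,138]),(k,q(545,318),[65,125,138]),
(k,q(369,229.5),[-8,-55,28])]
x,res=fit(obs,[527,250,0]);print(x,res.round(1).tolist())
W=lambda m:body(*x,m)
print("seat",W([-8,-55,8]),"ring top hit",hit(k,q(369,229.5),28))
# lid angle and hasp angle from pixel rows
def lid(t,y,n=8.): return W([65-130*np.cos(t)+n*np.sin(t),y,138.5+130*np.sin(t)+n*np.cos(t)])
for t in(1.5,1.57,1.65,1.75,1.85): print("lid",t,(proj(k,np.vstack([lid(t,-125,0),lid(t,125,0),lid(t,0,8)]))*1.5625).round().tolist())
for t in(1.4,1.57,1.75,1.9,2.0,2.1): print("hasp",t,(proj(k,np.vstack([W([-69+85*np.cos(t),-20,146.5+85*np.sin(t)]),W([-69+85*np.cos(t),20,146.5+85*np.sin(t)])]))*1.5625).round().tolist(), (proj(k,W([-69,0,146.5]))*1.5625).round())
E
```

```text
[5.28373433e+02 2.56952290e+02 1.92994531e-03] [[0.6, -0.2], [-0.4, -0.4], [1.0, 0.1], [-1.3, -0.1], [-0.1, 1.0]]
seat [[520.47959491 201.93695337   8.        ]] ring top hit [518.60701624 202.09224373  28.        ]
lid 1.5 [[248.0, 366.0], [599.0, 364.0], [423.0, 375.0]]
lid 1.57 [[249.0, 378.0], [598.0, 376.0], [423.0, 387.0]]
lid 1.65 [[250.0, 391.0], [596.0, 389.0], [423.0, 399.0]]
lid 1.75 [[253.0, 405.0], [593.0, 404.0], [423.0, 413.0]]
lid 1.85 [[256.0, 419.0], [590.0, 417.0], [422.0, 425.0]]
hasp 1.4 [[395.0, 204.0], [449.0, 203.0]] [[418. 180.]]
hasp 1.57 [[394.0, 184.0], [450.0, 183.0]] [[418. 180.]]
hasp 1.75 [[394.0, 161.0], [450.0, 161.0]] [[418. 180.]]
hasp 1.9 [[394.0, 143.0], [450.0, 143.0]] [[418. 180.]]
hasp 2.0 [[394.0, 132.0], [450.0, 132.0]] [[418. 180.]]
hasp 2.1 [[394.0, 121.0], [450.0, 121.0]] [[418. 180.]]
```

Call:
step_arm(moves=[[[0, 0, 1], [0, -1, 0.1], 1], [[0, 0, 1], [0, -1, 0.1], 1], [[0, 0, 1], [0, -1, 0.1], 1], [[0, 0, 1], [0, -1, 0.1], 1], [[0, 0, 1], [0, -1, 0.1], 1], [[0, 0, 1], [0, -1, 0.1], 1]])

```text
clock: 3.75
eef_pos: [515.8, 42.1, 400.1]
tcp_rot: [3.142, 0.0, 2.349]
contact_force: [-0.3, 0.3, 0.2]
opening: 0.999
grasp_force: 0.0
```

Call:
step_arm(moves=[[[0, 0, 1], [-0.74, -0.6, 0.2], 1], [[0, 0, 1], [-0.74, -0.6, 0.2], 1], [[0, 0, 1], [-0.74, -0.6, 0.2], 1], [[0, 0, 1], [-0.74, -0.6, 0.2], 1], [[0, 0, 1], [-0.74, -0.6, 0.2], 1], [[0, 0, 1], [-0.74, -0.6, 0.2], 1]])

```text
clock: 4.35
eef_pos: [535.7, -147.1, 359.6]
tcp_rot: [-3.141, -0.0, 1.564]
contact_force: [0.5, -0.3, -0.4]
opening: 1.003
grasp_force: 0.0
```

```bash
cat >> h.py <<'E'
def bayR(psi,tilt=np.radians(40)):
    rx=np.array([np.cos(psi),np.sin(psi),0]);Z=np.array([0,0,1.])
    z=np.sin(tilt)*rx-np.cos(tilt)*Z; x=-np.cos(tilt)*rx-np.sin(tilt)*Z
    return R.from_matrix(np.array([x,np.cross(z,x),z]).T)
def bayp(rk,s,y=0): # world point at distance s along a bay axis from its floor
    return body(*rk,[30-s*np.sin(np.radians(40)),y,45+s*np.cos(np.radians(40))])[0]
E
python3 - <<'E'
from h import *
print(telemetry.sense()["qpos"],pose()[0])
rk=[535,-297,-1.616]; print(bayp(rk,250),rel(bayp(rk,250),bayR(rk[2])))
E
```

```text
[-2.70680175e-01  1.45648589e-01  1.62154534e+00 -4.21409981e-06
  1.37527931e+00 -2.63657327e-01] [ 535.70434176 -147.09768114  359.553242  ]
[ 540.90596824 -166.43660604  236.51111078] ([0.016, -0.889, 0.047], [-0.097, 0.027, 0.615])
```

Call:
step_arm(moves=[[[0.016, -0.889, 0.047], [-0.1, 0.03, 0.6], 1], [[0.016, -0.889, 0.047], [-0.1, 0.03, 0.6], 1], [[0.016, -0.889, 0.047], [-0.1, 0.03, 0.6], 1], [[0.016, -0.889, 0.047], [-0.1, 0.03, 0.6], 1], [[0.016, -0.889, 0.047], [-0.1, 0.03, 0.6], 1], [[0.016, -0.889, 0.047], [-0.1, 0.03, 0.6], 1]])

```text
clock: 4.95
eef_pos: [541.6, -163.7, 238.2]
tcp_rot: [-3.138, 0.7, 1.54]
contact_force: [0.4, -0.5, -0.3]
opening: 1.002
grasp_force: 0.0
```

```bash
python3 - <<'E'
from h import *
import pickle
k=imaging.calibration("wrist"); im=imaging.grab_frame("wrist")
pickle.dump(k,open("krack.pkl","wb"))
cv2.imwrite("pics/w2.png",im[:,:,::-1]); cv2.imwrite("pics/w2b.png",np.clip(cv2.resize(im[:,:,::-1],(800,600),interpolation=cv2.INTER_CUBIC)*1.5,0,255))
for n in "rack canister short_can carton_in_rack".split():
    print(n,[(round(d["conf"],2),np.round(d["xy"],1).tolist()) for d in imaging.mark_of("wrist",n)[:2]],[(round(d["conf"],2),np.round(d["extent"],1).tolist()) for d in imaging.recognise("wrist",n)[:2]])
rk=[535,-297,-1.616]
for s in(0,50,120):print(s,proj(k,bayp(rk,s))*1.5625)
E
```

```text
rack [(0.83, [255.7, 119.3])] [(0.87, [64.6, 106.5, 386.3, 224.2]), (0.67, [232.5, 148.6, 46.3, 50.8])]
canister [(0.83, [255.9, 159.0])] []
short_can [(0.57, [326.1, 155.2])] [(0.58, [312.8, 150.9, 49.4, 39.0])]
carton_in_rack [(0.94, [190.8, 159.3])] [(0.73, [137.2, 146.5, 67.3, 55.6])]
0 [[401.60017719 247.88078548]]
50 [[401.58096283 258.84691325]]
120 [[401.54303413 280.41722891]][ WARN:0@1.429] global loadsave.cpp:1063 imwrite_ Unsupported depth image for selected encoder is fallbacked to CV_8U.
```

View pics/w2b.png

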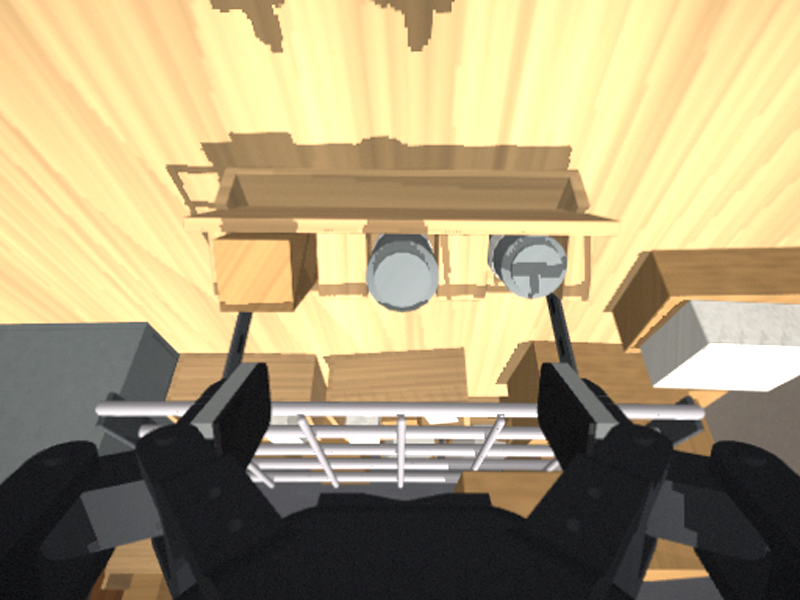

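```bash
python3 - <<'E'
from h import *
import pickle
k=pickle.load(open("krack.pkl","rb")); q=lambda u,v:np.array([u,v])/1.5625
a=np.radians(40);ax=lambda s,y:[30-s*np.sin(a),y,45+s*np.cos(a)]
obs=[(k,q(403,279),ax(120,0)),(k,q(253,272.5),ax(115,-95)),(k,q(538,267.5),ax(85,95)),(k,q(97,410),[-31,-165,217.5]),(k,q(704,413),[-31,165,217.5])]
x,res=fit(obs,[535,-297,-1.616]);print(x.tolist(),res.round(1).tolist())
s=76
print(bayp(x,s),rel(bayp(x,150),bayR(x[2])),rel(bayp(x,s),bayR(x[2])),telemetry.sense()["qpos"])
E
```

```text
[535.9945178181949, -292.11125654439286, -1.6160404391857948] [[-0.1, -2.0], [0.2, 0.0], [-0.1, -1.3], [2.3, -0.9], [-2.3, 0.0]]
[ 536.84716245 -273.27869007  103.21937768] ([0.007, -0.001, 0.004], [0.034, -0.003, 0.499]) ([0.007, -0.001, 0.004], [0.033, -0.005, 0.869]) [ 0.09351378  0.32163899  1.85512977 -0.7543772   1.19420396  0.50564406]
```

Call:
step_arm(moves=[[[0.007, 0, 0.004], [0.02, -0.003, 0.42], 1], [[0.007, 0, 0.004], [0.02, -0.003, 0.42], 1], [[0.007, 0, 0.004], [0.02, -0.003, 0.42], 1], [[0.007, 0, 0.004], [0.02, -0.003, 0.42], 1]])

```text
clock: 5.8
eef_pos: [539.1, -217.6, 173.3]
tcp_rot: [-3.139, 0.698, 1.527]
contact_force: [0.4, -0.5, 0.8]
opening: 1.004
grasp_force: 0.0
```

```bash
python3 - <<'E'
from h import *
import pickle
k=imaging.calibration("wrist"); im=imaging.grab_frame("wrist")
pickle.dump(k,open("krack2.pkl","wb"))
cv2.imwrite("pics/w3.png",im[:,:,::-1]);c=np.clip(im[120:240,176:336,::-1]*1.5,0,255).astype(np.uint8)
cv2.imwrite("pics/w3b.png",cv2.resize(c,(800,600),interpolation=cv2.INTER_CUBIC))
print(imaging.mark_of("wrist","canister"),imaging.recognise("wrist","canister"))
for y in(-297,-295,-292):
  rk=[536,y,-1.616]
  for s in(112,120):print(y,s,((proj(k,bayp(rk,s))-[176,120])*5).round())
E
```

```text
[{'xy': [257.7, 172.8], 'conf': 0.63}, {'xy': [259.6, 123.0], 'conf': 0.17}] [{'extent': [224.4, 167.3, 64.6, 69.2], 'conf': 0.94}]
-297 112 [[415. 426.]]
-297 120 [[415. 444.]]
-295 112 [[415. 419.]]
-295 120 [[415. 437.]]
-292 112 [[414. 408.]]
-292 120 [[414. 426.]]
```

View pics/w3b.png

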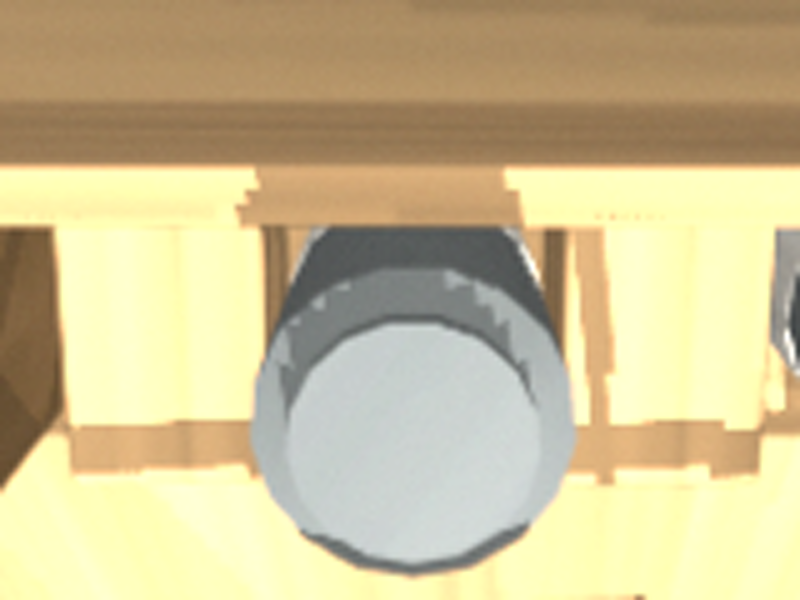

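```bash
python3 - <<'E'
from h import *
rk=[536,-296,-1.616]
print(pose()[0],telemetry.sense()["qvel"].round(3),bayp(rk,74),rel(bayp(rk,74),bayR(rk[2])))
E
```

```text
[ 540.40963644 -216.60692157  174.56351863] [ 0.005 -0.002  0.001 -0.003 -0.003  0.002] [ 536.79379012 -278.45166105  101.68728879] ([0.002, 0.0, 0.001], [-0.003, -0.005, 0.478])
```

Call:
step_arm(moves=[[[0.002, 0, 0.001], [-0.003, -0.005, 0.2], 1], [[0.002, 0, 0.001], [-0.003, -0.005, 0.35], 1], [[0.002, 0, 0.001], [-0.003, -0.005, 0.478], 1], [[0.002, 0, 0.001], [-0.003, -0.005, 0.478], 1], [[0.002, 0, 0.001], [-0.003, -0.005, 0.478], 1]])

```text
clock: 6.45
eef_pos: [536.1, -278.5, 101.2]
tcp_rot: [-3.14, 0.698, 1.526]
contact_force: [-0.1, 0.2, -0.1]
opening: 1.002
grasp_force: 0.0
```

Call:
step_arm(moves=[[[0, 0, 0], [0, 0, 0], -1], [[0, 0, 0], [0, 0, 0], -1], [[0, 0, 0], [0, 0, 0], -1], [[0, 0, 0], [0, 0, 0], -1], [[0, 0, 0], [0, 0, 0], -1], [[0, 0, 0], [0, 0, 0], -1], [[0, 0, 0], [0, 0, 0], -1], [[0, 0, 0], [0, 0, 0], -1]], squeeze=50)

```text
clock: 7.25
eef_pos: [536.3, -278.2, 101.6]
tcp_rot: [-3.141, 0.699, 1.526]
contact_force: [-2.2, 6.5, 8.2]
opening: 0.55
grasp_force: 49.7
```

Call:
step_arm(moves=[[[0, 0, 0], [0, 0, -0.1], -1], [[0, 0, 0], [0, 0, -0.2], -1], [[0, 0, 0], [0, 0, -0.35], -1], [[0, 0, 0], [0, 0, -0.55], -1], [[0, 0, 0], [0, 0, -0.75], -1], [[0, 0, 0], [0, 0, -1], -1], [[0, 0, 0], [0, 0, -1], -1]])

```text
clock: 7.95
eef_pos: [544.5, -146.3, 258.8]
tcp_rot: [3.134, 0.695, 1.524]
contact_force: [0.3, -0.2, -3.7]
opening: 0.554
grasp_force: 53.0
```

```bash
python3 - <<'E'
from h import *
d=R.from_euler("xyz",[np.pi,0,1.5255])
p,Rm=pose();t=[536,-60,330]
print(p,rel(t,d)); print(rel([525,100,370],R.from_euler("xyz",[np.pi,0,2.3]),(np.array(t),d)))
E
```

```text
[ 544.53765593 -146.32900039  258.79879164] ([0.009, 0.885, 0.001], [0.102, -0.059, -0.549])
([-0.0, 0.0, -0.986], [0.797, -0.091, -0.2])
```

Call:
step_arm(moves=[[[0.01, 0.885, 0], [0.1, -0.06, -0.55], -1], [[0.01, 0.885, 0], [0.1, -0.06, -0.55], -1], [[0.01, 0.885, 0], [0.1, -0.06, -0.55], -1], [[0.01, 0.885, 0], [0.1, -0.06, -0.55], -1], [[0.01, 0.885, 0], [0.1, -0.06, -0.55], -1], [[0.01, 0.885, 0], [0.1, -0.06, -0.55], -1]])

```text
clock: 8.55
eef_pos: [533.1, -65.3, 325.3]
tcp_rot: [-3.132, 0.001, 1.52]
contact_force: [0.3, -0.3, -3.6]
opening: 0.554
grasp_force: 53.7
```

Call:
step_arm(moves=[[[0, 0, -0.986], [0.8, -0.09, -0.1], -1], [[0, 0, -0.986], [0.8, -0.09, -0.1], -1], [[0, 0, -0.986], [0.8, -0.09, -0.1], -1], [[0, 0, -0.986], [0.8, -0.09, -0.1], -1], [[0, 0, -0.986], [0.8, -0.09, -0.1], -1], [[0, 0, -0.986], [0.8, -0.09, -0.1], -1], [[0, 0, -0.986], [0.8, -0.09, -0.1], -1]])

```text
clock: 9.25
eef_pos: [523.1, 97.1, 344.1]
tcp_rot: [-3.131, -0.004, 2.295]
contact_force: [0.7, -0.1, -3.0]
opening: 0.55
grasp_force: 53.7
```

```bash
python3 - <<'E'
from h import *
p,Rm=pose();print(p,rel([519.5,202,300],R.from_euler("xyz",[np.pi,0,np.pi+.002])))
E
```

```text
[523.14367887  97.08193252 344.065758  ] ([-0.011, -0.01, -1.081], [0.404, 0.336, 0.218])
```

Call:
step_arm(moves=[[[-0.011, -0.01, -1], [0.404, 0.336, 0.15], -1], [[-0.011, -0.01, -1], [0.404, 0.336, 0.15], -1], [[-0.011, -0.01, -1], [0.404, 0.336, 0.15], -1], [[-0.011, -0.01, -1], [0.404, 0.336, 0.15], -1], [[-0.011, -0.01, -1], [0.404, 0.336, 0.15], -1], [[-0.011, -0.01, -1], [0.404, 0.336, 0.15], -1], [[-0.011, -0.01, -1], [0.404, 0.336, 0.15], -1]])

```text
clock: 9.95
eef_pos: [519.9, 201.3, 314.0]
tcp_rot: [3.141, 0.001, 3.079]
contact_force: [-0.1, 0.4, -2.7]
opening: 0.549
grasp_force: 53.9
```

```bash
python3 - <<'E'
from h import *
import pickle
p,Rm=pose();print(p,rel([519.5,202,230],R.from_euler("xyz",[np.pi,0,np.pi+.002])))
k=imaging.calibration("wrist"); im=imaging.grab_frame("wrist"); kt=imaging.calibration("top");t=imaging.grab_frame("top")
pickle.dump(k,open("kplace.pkl","wb"))
for c in("top","wrist"):
  for n in("seat","canister","case"): print(c,n,imaging.mark_of(c,n)[:2])
cv2.imwrite("pics/t4.png",t[:,:,::-1]); cv2.imwrite("pics/w4.png",im[:,:,::-1])
a=cv2.resize(im[:,:,::-1],(800,600),interpolation=cv2.INTER_CUBIC)
cv2.imwrite("pics/w4b.png",np.clip(a*1.6,0,255).astype(np.uint8))
print("pred seat",proj(k,[519.5,202,28])*1.5625,"bottom axis",proj(k,p+Rm.apply([0,0,74]))*1.5625,"top axis",proj(k,p+Rm.apply([0,0,-46]))*1.5625)
E
```

```text
[519.89804518 201.27436868 314.00691767] ([0.001, 0.001, -0.083], [0.002, 0.003, 0.42])
top seat [{'xy': [190.9, 214.2], 'conf': 0.92}, {'xy': [354.5, 240.4], 'conf': 0.63}]
top canister [{'xy': [346.0, 208.0], 'conf': 0.72}, {'xy': [174.6, 199.1], 'conf': 0.5}]
top case [{'xy': [175.4, 209.4], 'conf': 0.86}]
wrist seat [{'xy': [257.8, 153.4], 'conf': 0.79}]
wrist canister [{'xy': [255.2, 198.2], 'conf': 0.84}]
wrist case [{'xy': [295.5, 156.5], 'conf': 0.81}]
pred seat [[403.16316084 240.7117043 ]] bottom axis [[401.68297543 306.3046415 ]] top axis [[399.58693238 448.81556577]]
```

View pics/w4b.png

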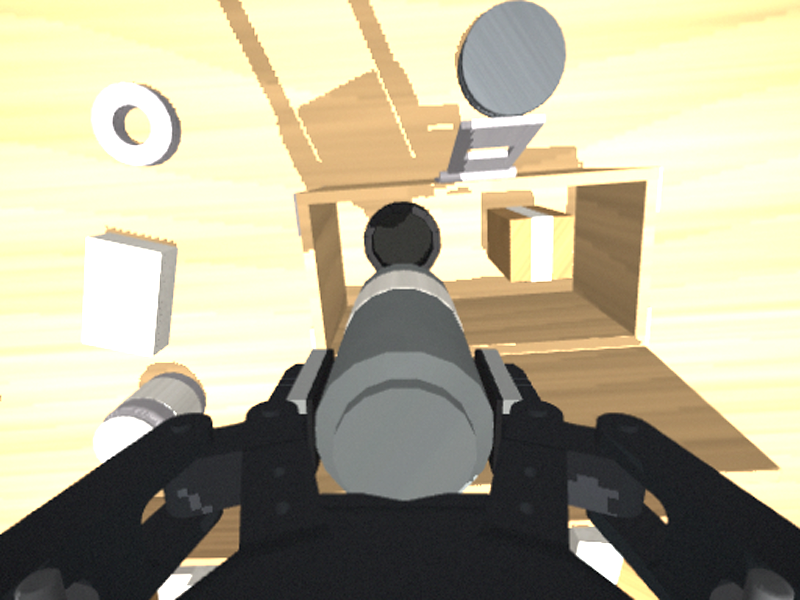

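```bash
python3 - <<'E'
from h import *
import pickle
a=np.linspace(0,2*np.pi,90)
for kn,im in(("kplace","w4"),("kcase","w1")):
  k=pickle.load(open(kn+".pkl","rb"))
  for c in([517.5,202],[519.5,202]):
    p=proj(k,np.c_[c[0]+37*np.cos(a),c[1]+37*np.sin(a),0*a+28])*1.5625; print(im,c,p.min(0).round(1),p.max(0).round(1))
p,Rm=pose()
k=pickle.load(open("kplace.pkl","rb"))
for s,rr in((74,24),(-38,24),(-46,18)):
  q=proj(k,p+Rm.apply(np.c_[rr*np.cos(a),rr*np.sin(a),0*a+s]))*1.5625;print(s,q.min(0).round(),q.max(0).round())
E
```

```text
w4 [517.5, 202] [364.6 199.4] [441.5 276.1]
w4 [519.5, 202] [364.7 201.6] [441.6 278.1]
w1 [517.5, 202] [337.8 196.8] [400.  259.1]
w1 [519.5, 202] [337.9 198.6] [400.  260.8]
74 [355. 260.] [450. 351.]
-38 [311. 347.] [492. 508.]
-46 [328. 384.] [474. 511.]
```

Call:
step_arm(moves=[[[0, 0, -0.083], [0.012, -0.002, 0.2], -1], [[0, 0, -0.083], [0.012, -0.002, 0.4], -1], [[0, 0, -0.083], [0.012, -0.002, 0.6], -1], [[0, 0, -0.083], [0.012, -0.002, 0.75], -1], [[0, 0, -0.083], [0.012, -0.002, 0.85], -1], [[0, 0, -0.083], [0.012, -0.002, 0.92], -1], [[0, 0, -0.083], [0.012, -0.002, 0.92], -1]])

```text
clock: 11.05
eef_pos: [516.9, 201.4, 128.8]
tcp_rot: [3.141, -0.002, -3.136]
contact_force: [0.5, 0.6, -3.5]
opening: 0.55
grasp_force: 53.8
```

Call:
step_arm(moves=[[[0, 0, 0], [0, 0, 0.06], -1], [[0, 0, 0], [0, 0, 0.12], -1], [[0, 0, 0], [0, 0, 0.17], -1], [[0, 0, 0], [0, 0, 0.2], -1], [[0, 0, 0], [0, 0, 0.2], -1]])

```text
clock: 11.55
eef_pos: [517.3, 201.6, 89.4]
tcp_rot: [3.141, -0.0, -3.136]
contact_force: [-0.8, 0.3, -2.3]
opening: 0.549
grasp_force: 53.8
```

Call:
step_arm(moves=[[[0, 0, 0], [0, 0, 0.01], -1], [[0, 0, 0], [0, 0, 0.02], -1], [[0, 0, 0], [0, 0, 0.025], -1], [[0, 0, 0], [0, 0, 0.025], -1]])

```text
clock: 11.95
eef_pos: [518.0, 201.8, 85.4]
tcp_rot: [3.14, 0.001, -3.136]
contact_force: [-0.2, -0.5, -3.9]
opening: 0.55
grasp_force: 53.9
```

Call:
step_arm(moves=[[[0, 0, 0], [0, 0, 0.005], -1], [[0, 0, 0], [0, 0, 0.01], -1], [[0, 0, 0], [0, 0, 0.01], -1]])

```text
clock: 12.25
eef_pos: [517.8, 201.8, 83.2]
tcp_rot: [3.14, 0.001, -3.136]
contact_force: [-0.2, 0.9, -3.5]
opening: 0.549
grasp_force: 53.9
```

Call:
step_arm(moves=[[[0, 0, 0], [0, 0, 0.005], -1], [[0, 0, 0], [0, 0, 0.01], -1], [[0, 0, 0], [0, 0, 0.01], -1]])

```text
clock: 12.55
eef_pos: [518.2, 201.9, 82.0]
tcp_rot: [3.14, 0.002, -3.136]
contact_force: [-1.7, -1.7, 4.2]
opening: 0.55
grasp_force: 54.6
```

Call:
step_arm(moves=[[[0, 0, 0], [0, 0, 0.005], -1], [[0, 0, 0], [0, 0, 0.005], -1]])

```text
clock: 12.75
eef_pos: [518.4, 201.9, 81.9]
tcp_rot: [3.14, 0.002, -3.136]
contact_force: [-3.9, -2.1, 15.6]
opening: 0.544
grasp_force: 55.6
```

Call:
step_arm(moves=[[[0, 0, 0], [0, 0, -0.006], 0.5], [[0, 0, 0], [0, 0, -0.006], 0.5], [[0, 0, 0], [0, 0, -0.006], 0.5], [[0, 0, 0], [0, 0, -0.006], 0.5], [[0, 0, 0], [0, 0, -0.006], 0.5]])

```text
clock: 13.25
eef_pos: [518.0, 201.9, 81.4]
tcp_rot: [3.14, 0.001, -3.136]
contact_force: [0.9, 1.3, 0.1]
opening: 0.75
grasp_force: 0.0
```

Call:
step_arm(moves=[[[0, 0, 0], [0, 0, -0.1], 0.5], [[0, 0, 0], [0, 0, -0.25], 0.5], [[0, 0, 0], [0, 0, -0.5], 0.5], [[0, 0, 0], [0, 0, -0.75], 0.5], [[0, 0, 0], [0, 0, -1], 0.5], [[0, 0, 0], [0, 0, -1], 0.5]])

```text
clock: 13.85
eef_pos: [521.0, 202.8, 288.8]
tcp_rot: [3.136, 0.012, -3.136]
contact_force: [1.1, 0.0, -1.0]
opening: 0.749
grasp_force: 0.0
```

Call:
step_arm(moves=[[[0, 0, 0], [-0.1, 0.28, -0.5], 0.5], [[0, 0, 0], [-0.1, 0.28, -0.65], -1], [[0, 0, 0], [-0.1, 0.28, -0.65], -1], [[0, 0, 0], [-0.1, 0.28, -0.65], -1], [[0, 0, 0], [-0.1, 0.28, -0.65], -1]])

```text
clock: 14.35
eef_pos: [537.4, 257.8, 411.5]
tcp_rot: [3.14, 0.002, -3.135]
contact_force: [-0.1, 0.1, -0.5]
opening: 0.065
grasp_force: 0.0
```

```bash
python3 - <<'E'
from h import *
import pickle
p,Rm=pose();print(p,telemetry.sense()["opening"])
k=imaging.calibration("wrist"); im=imaging.grab_frame("wrist")
pickle.dump(k,open("k5.pkl","wb"))
a=cv2.resize(im[:,:,::-1],(800,600),interpolation=cv2.INTER_CUBIC)
cv2.imwrite("pics/w5b.png",np.clip(a*1.6,0,255).astype(np.uint8))
q=np.linspace(0,2*np.pi,90)
for z,rr in((28,37),(120,24),(128,18)):
  u=proj(k,np.c_[519+rr*np.cos(q),201.7+rr*np.sin(q),0*q+z])*1.5625;print(z,u.min(0).round(),u.max(0).round())
c=[528.4,257,.002]
for t in(1.55,1.65,1.75):print(t,proj(k,body(*c,[[65-130*np.cos(t)+n*np.sin(t),y,138.5+130*np.sin(t)+n*np.cos(t)] for y,n in((-125,0),(125,0),(125,8))]))*1.5625)
for t in(1.8,1.9):print(t,proj(k,body(*c,[[-69+85*np.cos(t),y,146.5+85*np.sin(t)] for y in(-20,20)]))*1.5625)
E
```

```text
[537.37330317 257.75441446 411.52256104] 0.06545364415087163
28 [322. 179.] [386. 243.]
120 [319. 195.] [369. 245.]
128 [324. 202.] [362. 240.]
1.55 [[217.86280104 349.98972402]
 [582.73646704 351.01122434]
 [581.56722525 361.87304174]]
1.65 [[220.05777129 367.20768472]
 [580.48730123 368.17871315]
 [578.92030245 378.2571072 ]]
1.75 [[222.89418142 383.02728879]
 [577.62077479 383.94864863]
 [575.70611056 393.0670449 ]]
1.8 [[371.79375614 121.98352583]
 [430.61929988 122.2308703 ]]
1.9 [[371.82785036 109.45740232]
 [430.66276503 109.70933745]]
```

View pics/w5b.png

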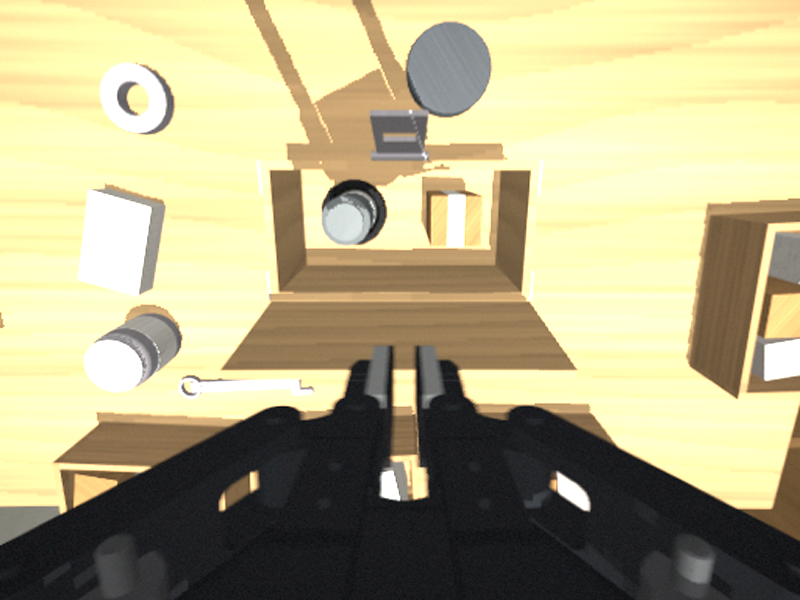

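Call:
step_arm(moves=[[[0, 0, 0], [-0.65, 0.27, 0], -1], [[0, 0, 0], [-0.65, 0.27, 0], -1], [[0, 0, 0], [-0.65, 0.27, 0], -1], [[0, 0, 0], [-0.65, 0.27, 0.1], -1], [[0, 0, 0], [-0.65, 0.27, 0.35], -1], [[0, 0, 0], [-0.65, 0.27, 0.6], -1], [[0, 0, 0], [-0.65, 0.27, 0.83], -1], [[0, 0, 0], [-0.65, 0.27, 0.83], -1]])

```text
clock: 15.2
eef_pos: [662.3, 309.7, 235.9]
tcp_rot: [-3.136, -0.013, -3.136]
contact_force: [-0.0, -0.5, -0.8]
opening: -0.001
grasp_force: 0.0
```

```bash
python3 - <<'E'
from h import *
p,Rm=pose();print(p,telemetry.sense()["tcp_rot"])
rho=105
def tip(t): return np.array([593+rho*-np.cos(t)+8.5*np.sin(t)+11,312,138.5+rho*np.sin(t)+8*np.cos(t)])
for t in [1.7,1.55,1.4,1.25,1.1,.95,.8,.65,.5,.35,.2,.1,0]: print(t,tip(t).round(),rel(tip(t),R.from_euler("xyz",[np.pi,0,np.pi])))
E
```

```text
[662.30291079 309.67438208 235.93831759] [-3.13641596 -0.0131597  -3.13621372]
1.7 [626. 312. 242.] ([-0.007, -0.017, 0.007], [0.182, 0.012, -0.026])
1.55 [610. 312. 244.] ([-0.007, -0.017, 0.007], [0.26, 0.013, -0.035])
1.4 [595. 312. 243.] ([-0.007, -0.017, 0.007], [0.339, 0.013, -0.033])
1.25 [579. 312. 241.] ([-0.007, -0.017, 0.007], [0.417, 0.014, -0.018])
1.1 [564. 312. 236.] ([-0.007, -0.017, 0.007], [0.492, 0.014, 0.008])
0.95 [550. 312. 229.] ([-0.007, -0.017, 0.007], [0.562, 0.015, 0.044])
0.8 [537. 312. 219.] ([-0.007, -0.017, 0.007], [0.626, 0.015, 0.091])
0.65 [526. 312. 208.] ([-0.007, -0.017, 0.007], [0.682, 0.016, 0.147])
0.5 [516. 312. 196.] ([-0.007, -0.017, 0.007], [0.729, 0.017, 0.21])
0.35 [508. 312. 182.] ([-0.007, -0.017, 0.007], [0.766, 0.017, 0.28])
0.2 [503. 312. 167.] ([-0.007, -0.017, 0.007], [0.793, 0.018, 0.354])
0.1 [500. 312. 157.] ([-0.007, -0.017, 0.007], [0.804, 0.018, 0.406])
0 [499. 312. 146.] ([-0.007, -0.017, 0.007], [0.81, 0.018, 0.458])
```

Call:
step_arm(moves=[[[0, 0, 0], [0.13, 0, 0.02], -1], [[0, 0, 0], [0.207, 0, 0.015], -1], [[0, 0, 0], [0.287, 0, 0.01], -1], [[0, 0, 0], [0.362, 0, 0.012], -1], [[0, 0, 0], [0.442, 0, 0.022], -1], [[0, 0, 0], [0.517, 0, 0.047], -1], [[0, 0, 0], [0.587, 0, 0.082], -1], [[0, 0, 0], [0.652, 0, 0.132], -1]])

```text
clock: 16.0
eef_pos: [537.5, 312.0, 222.0]
tcp_rot: [3.138, 0.005, -3.136]
contact_force: [0.6, 0.0, 2.9]
opening: 0.003
grasp_force: 1.0
```

Call:
step_arm(moves=[[[0, 0, 0], [0.055, 0, 0.055], -1], [[0, 0, 0], [0.105, 0, 0.115], -1], [[0, 0, 0], [0.145, 0, 0.185], -1], [[0, 0, 0], [0.17, 0, 0.26], -1], [[0, 0, 0], [0.185, 0, 0.31], -1], [[0, 0, 0], [0.19, 0, 0.35], -1], [[0, 0, 0], [0.19, 0, 0.365], -1], [[0, 0, 0], [0.19, 0, 0.365], -1]])

```text
clock: 16.8
eef_pos: [499.1, 311.7, 146.7]
tcp_rot: [3.14, 0.001, -3.136]
contact_force: [-0.0, -0.2, -0.1]
opening: -0.0
grasp_force: 0.0
```

Call:
step_arm(moves=[[[0, 0, 0], [0, 0, 0.005], -1], [[0, 0, 0], [0, 0, 0.01], -1], [[0, 0, 0], [0, 0, 0.01], -1]])

```text
clock: 17.1
eef_pos: [499.4, 311.8, 146.4]
tcp_rot: [3.14, 0.002, -3.136]
contact_force: [-6.2, -2.5, 17.7]
opening: -0.0
grasp_force: 9.0
```

Call:
step_arm(moves=[[[0, 0, 0], [0, 0, -0.2], -1], [[0, 0, 0], [0, 0, -0.45], -1], [[0, 0, 0], [0, 0, -0.7], -1], [[0, 0, 0], [0.2, -0.1, -0.85], -1], [[0, 0, 0], [0.4, -0.275, -0.85], -1], [[0, 0, 0], [0.6, -0.275, -0.85], -1], [[0, 0, 0], [0.6, -0.275, -0.7], -1], [[0, 0, 0], [0.6, -0.275, -0.6], -1]])

```text
clock: 17.9
eef_pos: [378.3, 255.5, 264.3]
tcp_rot: [3.139, 0.003, -3.135]
contact_force: [0.7, 0.4, -1.0]
opening: 0.001
grasp_force: 0.0
```

Call:
step_arm(moves=[[[0, 0, 0], [0, 0, 0.1], -1], [[0, 0, 0], [0, 0, 0.2], -1], [[0, 0, 0], [0, 0, 0.2], -1], [[0, 0, 0], [0, 0, 0.2], -1]])

```text
clock: 18.3
eef_pos: [379.3, 255.8, 224.6]
tcp_rot: [3.14, 0.001, -3.136]
contact_force: [-0.5, 0.6, 0.5]
opening: -0.0
grasp_force: 0.0
```

```bash
python3 - <<'E'
from h import *
p,Rm=pose();print(p,telemetry.sense()["tcp_rot"])
k=imaging.calibration("scene");im=imaging.grab_frame("scene")
c=[528.4,257,.002]
for n in "lid_edge hasp_tip hasp_hinge".split(): print(n,imaging.mark_of("scene",n)[:2])
print("lid edge pred",proj(k,body(*c,[-65,0,142.5])),"hasp tip",proj(k,body(*c,[-69+85*np.cos(1.89),0,146.5+85*np.sin(1.89)])))
rho=80
for t in [1.89,1.75,1.6,1.45,1.3,1.15,1,.85,.7,.55,.4,.25,.1,0]:
  q=np.array([459.4+rho*np.cos(t)-4*np.sin(t)-11,257,146.5+rho*np.sin(t)+4*np.cos(t)]); print(t,q.round(),rel(q,R.from_euler("xyz",[np.pi,0,np.pi]))[1])
E
```

```text
[379.28340638 255.83233261 224.55088011] [ 3.14025581e+00  9.84569581e-04 -3.13584840e+00]
lid_edge [{'xy': [167.1, 158.7], 'conf': 0.86}]
hasp_tip [{'xy': [155.2, 152.4], 'conf': 0.57}, {'xy': [193.2, 130.9], 'conf': 0.28}]
hasp_hinge [{'xy': [169.6, 157.4], 'conf': 0.46}]
lid edge pred [[169.12552847 158.67465057]] hasp tip [[155.99553204 152.89698144]]
1.89 [419. 257. 221.] [-0.199, 0.003, 0.02]
1.75 [430. 257. 225.] [-0.253, 0.003, 0.004]
1.6 [442. 257. 226.] [-0.312, 0.002, -0.005]
1.45 [454. 257. 226.] [-0.372, 0.002, -0.005]
1.3 [466. 257. 225.] [-0.431, 0.002, 0.004]
1.15 [477. 257. 221.] [-0.489, 0.001, 0.021]
1 [488. 257. 216.] [-0.543, 0.001, 0.047]
0.85 [498. 257. 209.] [-0.592, 0.001, 0.081]
0.7 [507. 257. 201.] [-0.636, 0.0, 0.122]
0.55 [515. 257. 192.] [-0.674, -0.0, 0.169]
0.4 [521. 257. 181.] [-0.704, -0.0, 0.221]
0.25 [525. 257. 170.] [-0.726, -0.001, 0.277]
0.1 [528. 257. 158.] [-0.739, -0.001, 0.335]
0 [528. 257. 150.] [-0.743, -0.001, 0.375]
```

Call:
step_arm(moves=[[[0, 0, 0], [-0.15, 0.003, 0.02], -1], [[0, 0, 0], [-0.25, 0.003, 0.01], -1], [[0, 0, 0], [-0.312, 0.002, 0], -1], [[0, 0, 0], [-0.372, 0.002, 0], -1], [[0, 0, 0], [-0.431, 0.002, 0.006], -1], [[0, 0, 0], [-0.489, 0.001, 0.021], -1], [[0, 0, 0], [-0.543, 0.001, 0.047], -1], [[0, 0, 0], [-0.592, 0.001, 0.081], -1]])

```text
clock: 19.3
eef_pos: [498.4, 256.8, 207.6]
tcp_rot: [3.14, 0.002, -3.136]
contact_force: [-0.9, 0.1, 0.1]
opening: 0.001
grasp_force: 0.2
```

Call:
step_arm(moves=[[[0, 0, 0], [-0.044, 0, 0.04], -1], [[0, 0, 0], [-0.082, 0, 0.088], -1], [[0, 0, 0], [-0.112, 0, 0.14], -1], [[0, 0, 0], [-0.134, 0, 0.196], -1], [[0, 0, 0], [-0.147, 0, 0.25], -1], [[0, 0, 0], [-0.15, 0, 0.29], -1], [[0, 0, 0], [-0.15, 0, 0.297], -1], [[0, 0, 0], [-0.15, 0, 0.302], -1]])

```text
clock: 20.1
eef_pos: [527.4, 257.0, 150.6]
tcp_rot: [3.14, 0.001, -3.136]
contact_force: [-13.2, -7.2, 40.2]
opening: -0.001
grasp_force: 20.5
```

Call:
step_arm(moves=[[[0, 0, 0], [0, 0, -0.15], -1], [[0, 0, 0], [0.05, 0, -0.35], -1], [[0, 0, 0], [0.1, 0, -0.6], -1], [[0, 0, 0], [0.15, 0, -0.8], -1], [[0, 0, 0], [0.15, 0, -0.8], -1], [[0, 0, 0], [0.15, 0, -0.8], -1], [[0, 0, 0], [0.15, 0, -0.8], -1]])

```text
clock: 20.8
eef_pos: [496.7, 256.3, 306.1]
tcp_rot: [3.141, -0.001, -3.136]
contact_force: [-0.3, 0.6, -1.4]
opening: 0.0
grasp_force: 0.0
```

```bash
python3 - <<'E'
from h import *
p,Rm=pose();print(p,telemetry.sense()["contact_force"])
k=imaging.calibration("wrist"); im=imaging.grab_frame("wrist"); s=imaging.grab_frame("scene")
cv2.imwrite("pics/s6.png",s[:,:,::-1])
a=cv2.resize(im[40:220,136:376,::-1],(800,600),interpolation=cv2.INTER_CUBIC)
cv2.imwrite("pics/w6.png",np.clip(a*1.5,0,255).astype(np.uint8))
c=[528.4,257,.002]; g=lambda P:((proj(k,body(*c,P))-[136,40])*800/240).round().tolist()
print("lid front corners shut",g([[-65,-125,146.5],[-65,125,146.5]]))
for t in(0,.1,.2):print("hasp tip",t,g([[-69+85*np.cos(t),y,146.5+85*np.sin(t)+4] for y in(-20,20)]))
print("hinge",g([[-69,-20,148],[-69,20,148]]))
E
```

```text
[496.74837887 256.27656322 306.12122631] [-0.33030467  0.64276427 -1.41392559]
lid front corners shut [[8.0, 337.0], [805.0, 340.0]]
hasp tip 0 [[346.0, 585.0], [466.0, 585.0]]
hasp tip 0.1 [[344.0, 593.0], [468.0, 593.0]]
hasp tip 0.2 [[343.0, 599.0], [469.0, 599.0]]
hinge [[343.0, 326.0], [471.0, 327.0]]
```

View pics/w6.png

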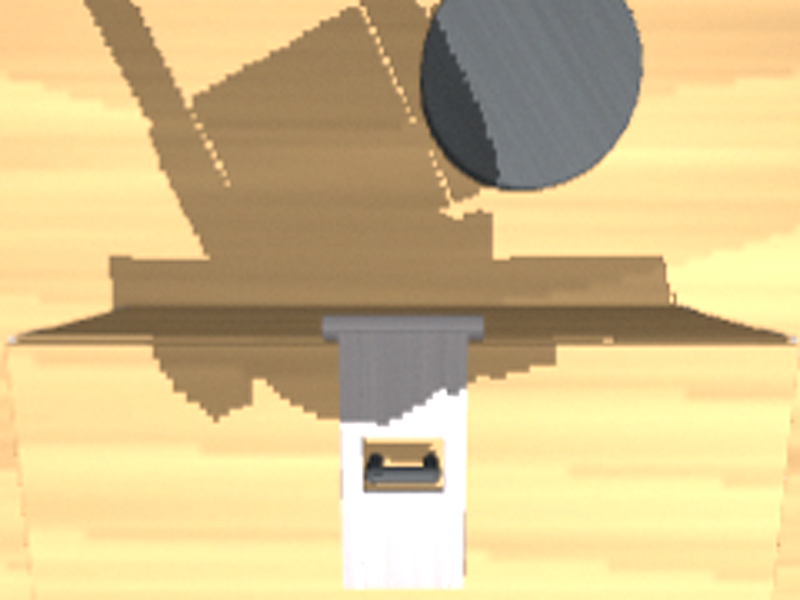

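The picture shows the lid shut, with its front edge at row about 340 as predicted. The hasp lies flat with its tip at row about 587 (585 predicted for flat), and the staple stands in its slot at (402, 468). The robot is clear, so I am handing in.

```bash
python3 -c "
from h import *
print(r.sign_off())"
```

```text
the job is handed in; nothing more can be done
None
```

The canister stands upright in its seat with the stepped end up, the lid is shut, and the hasp lies flat with the staple through its slot; I handed the job in at about 21 s on the robot's clock.

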